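Sort the mixed-up vials between warmer and rack

ROBOT

A 7-joint arm with a two-finger parallel gripper is mounted at the origin on a cart in front of the work surface, level with it; the furniture and walls round the work are solid. World frame = base frame: x ahead of the robot, y to its left, z up, the work surface at z = 0. Lengths are in m, angles in rad, forces in N, time in s.
With the tool pointing down it reaches from about 0.375 to 0.925 m from the base axis. Payload 3.1 kg.
Tool frame: the origin (TCP) lies between the finger pads; the fingertips stand 19 mm ahead of it and the grasp point (between the pads) is the TCP; z points along the fingers, y is the line along which they close (so a half turn about z gives the same grasp; the last joint's range is limited). The gripper opens to 85 mm and grips with 20 to 120 N. Pads are 22 mm wide; open, the fingers measure 114 mm over their backs; the gripper's body (76 mm by 85 mm) begins 54 mm behind the grasp point. The pads swing forward as they close: fully open they stand 13 mm farther back than shut.
Start: joints at [1.093, 0.383, 0.044, 1.598, -0.018, 1.161, -0.05], TCP at [0.241, -0.604, 0.25] pointing down, gripper open.
Joint ranges: [-2.61, 2.61], [-0.41, 2.15], [-1.48, 1.57], [0, 2.5], [-1.57, 4.71], [0.05, 1.97], [-2.85, 2.85]. Speed limits (rad/s): [2.79, 2.79, 3.14, 3.14, 3.14, 3.14, 3.14].

INTERFACE

Orientations are given as a unit quaternion [x, y, z, w].
In Python, from bench import move_ptp, movel, move_j, move_gripper, pause, inverse_kinematics, read_camera, camera_params, MotionError, sign_off, look_for, tip_of, read_time_s, read_qpos, read_joint_vel, read_effort, read_eef_pos, read_tcp_rot, read_ft_force, read_ft_torque, read_finger_gap, read_grasp_force gives the robot as it stands. Calls block until the motion is done:
- move_ptp(position, orientation): joint-space move of the TCP to a pose.
- movel(position, orientation=None, speed=0.15): straight line of the TCP; orientation=None keeps the orientation; speed is the mean speed in m/s.
- move_j(angles): joint-space move.
- move_gripper(opening, effort=None): finger opening in m; effort is the grip in N (None keeps the last); returns when the fingers have stopped.
- pause(seconds).
- inverse_kinematics(position, orientation): joint angles nearest the present ones, or None.
- read_camera(name): name is "scene" or "top"; returns the picture (400x640x3 uint8, red, green, blue); there is no depth.
- camera_params(name): a dict with "K" (3x3 intrinsics, pixels), "camera_from_world" (4x4, takes a point from world to camera coordinates). Camera axes: x right, y down, z forward; pixel columns grow to the right and rows downward; lengths in m; the calibration is good to about 2 mm. A picture is of the moment at which its call begins. camera_params takes no time and is no camera call.
A pose or a line that the arm cannot do raises MotionError and nothing moves.
- sign_off(): hands the job in; it is judged then, once.
Trained networks look in the newest picture that a camera, given by its name, has taken for a name from the list of things; names that differ only in an ending like _2 or _b are one class to them, and where a whole thing is asked for, a point or a joint stands for the part that bears it (a point fixed in the world has none). Each returns a list of dicts, best first, with "confidence" (0 to 1); they miss things now and then, are a little off and sometimes report something else, mostly with a low value. They report only what shows in the picture. A call takes as long as a camera call. They do not tell look-alikes from the thing itself.
- look_for(camera, name): "at" ([column, row] in pixels, amid what is visible of it).
- tip_of(camera, name): "at" ([column, row] in pixels: a listed point, or the origin of a listed thing).
Readings, each from a call of its own:
- read_time_s(): time.
- read_qpos(): joint angles.
- read_joint_vel(): joint speeds.
- read_effort(): joint torques, N m.
- read_eef_pos(): TCP position.
- read_tcp_rot(): TCP orientation.
- read_ft_force(): force on the tool from outside, world axes, zero at the start.
- read_ft_torque(): the same for the moment, N m.
- read_finger_gap(): finger opening in m.
- read_grasp_force(): force on a finger pad.
Only numpy, scipy, OpenCV 4.12 (cv2) and the standard library are available. Lean on these libraries where they do the work, as an engineer would, in place of code of your own. Each camera call takes 0.05 s, during which the arm holds its last target. There are 200 camera calls.

TASK

All three vials were put back in the wrong sockets of the vial warmer and the rack. Lift the warmer's clear guard, move each vial into the socket of its cap's colour, using the spare grey socket or any clear spot on the way and never letting a vial fall over, then close the guard fully.

Things in the scene. Friction and masses are not known exactly. Their poses are not given: they have to be found in the camera images.
- red_vial: Upright glass injection vial, amber glass, red cap and red band; 43 mm across, 77 mm tall, body cylindrical to about 68 mm above its bottom, about 55 g. Origin: centre of its underside, z up.
- blue_vial: Upright glass injection vial, clear glass, blue cap and blue band; 43 mm across, 77 mm tall, body cylindrical to about 68 mm above its bottom, about 55 g. Origin: centre of its underside, z up.
- green_vial: Upright glass injection vial, clear glass, green cap and green band; 43 mm across, 77 mm tall, body cylindrical to about 46 mm above its bottom, about 55 g. Origin: centre of its underside, z up.
- red_socket: Red funnel-shaped plastic socket, let into a well of the warmer or the rack; fixed. Origin: centre of its underside, 12 mm above the table, z up. A seated vial stands 3 mm above this origin; the inside widens from 49 mm across at the floor to 63 mm at the rim, 21 mm above the origin.
- blue_socket: Blue funnel-shaped plastic socket, let into a well of the warmer or the rack; fixed. Origin: centre of its underside, 12 mm above the table, z up. A seated vial stands 3 mm above this origin; the inside widens from 49 mm across at the floor to 63 mm at the rim, 21 mm above the origin.
- green_socket: Green funnel-shaped plastic socket, let into a well of the warmer or the rack; fixed. Origin: centre of its underside, 12 mm above the table, z up. A seated vial stands 3 mm above this origin; the inside widens from 49 mm across at the floor to 63 mm at the rim, 21 mm above the origin.
- spare_socket: Grey spare socket, shaped as the coloured ones (same origin), empty at the start, always in the rack. The white warmer, 200 x 150 mm, has one well; the aluminium rack, 92 x 268 mm, has three in a row along its length, 85 mm apart; the tops of both are 30 mm above the table.
- guard (a joint): Opening angle (rad) of the warmer's clear guard, a hood open below, 124 deep, 132 wide, 66 mm high, over the warmer's well: 0 shut, 1.70 fully open, standing up behind the well. Starts shut or up to 0.25 ajar. A friction hinge holds it at any angle; about 2 N at the handle moves it. Past 1.5 the well is clear.
- guard_handle (a point): Middle of the guard's blue round handle bar, 12 mm thick, 96 mm long, parallel to the hinge, 55 mm in front of the guard's sloping front. Shut, it lies 160 mm ahead of and 45 mm above the hinge line (radius 166 mm). Pinch it from above across its thickness; it turns in the fingers as the guard swings.
- guard_hinge (a point): Middle of the guard's hinge line, 36 mm above the table at the warmer's far side, fixed to the warmer. x is level and points away from the robot to the warmer's back, y along the hinge line, z up. The centre of the warmer's well lies 72 mm from it along -x. The guard opens upward and back over this line.
There are look-alikes about, which are no part of the job. What is meant by the green_vial is not purple, and is the larger of those in its own colour. There is more than one size of the red_vial; the one meant has the size given above.

How it is judged:
By the outcome, as a careful person would: the job done as asked, in the order asked, and still so for the second after the job is handed in, with the robot touching nothing.
It also fails if it takes over 120 s, if anything falls off the work surface, if the arm or the gripper's body presses on something with over 40 N, if the wrist force passes 120 N, or if a joint passes its speed limit or range.

## Working session

There is one attempt and no reset: what is moved stays moved. The work goes in short steps, each a Python script; the robot and the scene stay as the last script left them, time stands still between calls to the robot, and variables do not carry over. Pictures are saved under pics/ and viewed, at most 14 in all, crops included, and the job is handed in when it is done.

```bash
mkdir -p pics; ls
cat > h.py <<'E'
import numpy as np, cv2
from bench import *
def snap(cam,fn=None):
    im=read_camera(cam)
    if fn: cv2.imwrite('pics/'+fn,im[:,:,::-1])
    return im
def ray(cam,px):
    p=camera_params(cam);K=np.array(p["K"]);T=np.array(p["camera_from_world"])
    d=T[:3,:3].T@np.linalg.solve(K,[px[0],px[1],1.]); o=-T[:3,:3].T@T[:3,3]
    return o,d
def onz(cam,px,z):
    o,d=ray(cam,px); return o+d*(z-o[2])/d[2]
def proj(cam,P):
    p=camera_params(cam);c=np.array(p["camera_from_world"])@np.r_[P,1.];u=np.array(p["K"])@c[:3];return u[:2]/u[2]
E
python3 - <<'E'
from h import *
a=snap('scene','s0.png');b=snap('top','t0.png')
np.set_printoptions(precision=3,suppress=True)
for c in('scene','top'):
    o,d=ray(c,(320,200));print(c,o,d)
    for n in['red_vial','blue_vial','green_vial','red_socket','blue_socket','green_socket','spare_socket','guard_handle','guard_hinge']:
        z={'vial':.015,'cket':.012,'ndle':.081,'inge':.036}[n[-4:]]
        print(n,[(np.round(r['at']).astype(int).tolist(),round(r['confidence'],2),onz(c,r['at'],z)[:2].round(3).tolist()) for r in tip_of(c,n)[:5] if r['confidence']>.2])
E
```

```text
pics
scene [-0.138  0.409  0.583] [ 0.735 -0.439 -0.517]
red_vial [([401, 199], 0.97, [0.563, -0.267]), ([426, 230], 0.58, [0.419, -0.222])]
blue_vial [([382, 209], 0.3, [0.547, -0.19])]
green_vial [([363, 192], 0.92, [0.649, -0.2]), ([407, 241], 0.86, [0.409, -0.154]), ([385, 208], 0.73, [0.549, -0.2])]
red_socket [([236, 263], 0.54, [0.538, 0.215])]
blue_socket [([380, 211], 0.57, [0.547, -0.183])]
green_socket [([408, 198], 0.71, [0.56, -0.289])]
spare_socket [([359, 221], 0.75, [0.538, -0.109])]
guard_handle [([244, 248], 0.93, [0.494, 0.207]), ([403, 198], 0.66, [0.481, -0.194])]
guard_hinge []
top [0.319 0.032 1.205] [ 0.208 -0.014 -0.978]
red_vial [([432, 202], 0.82, [0.554, -0.271]), ([418, 250], 0.62, [0.432, -0.225])]
blue_vial []
green_vial [([403, 164], 0.81, [0.657, -0.208]), ([400, 207], 0.61, [0.543, -0.19]), ([396, 256], 0.53, [0.42, -0.169])]
red_socket []
blue_socket [([399, 207], 0.77, [0.545, -0.187]), ([371, 215], 0.72, [0.527, -0.113])]
green_socket [([430, 202], 0.81, [0.553, -0.269])]
spare_socket [([367, 214], 0.58, [0.531, -0.105])]
guard_handle [([234, 245], 0.64, [0.462, 0.225]), ([246, 190], 0.33, [0.593, 0.194]), ([431, 200], 0.21, [0.544, -0.254])]
guard_hinge [([244, 192], 0.77, [0.598, 0.205])]
```

View pics/s0.png

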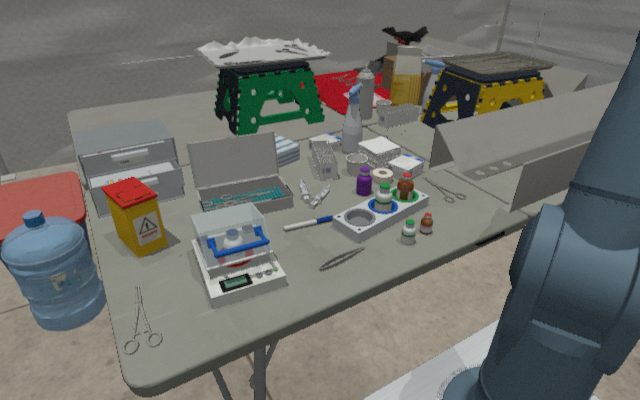

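View pics/t0.png

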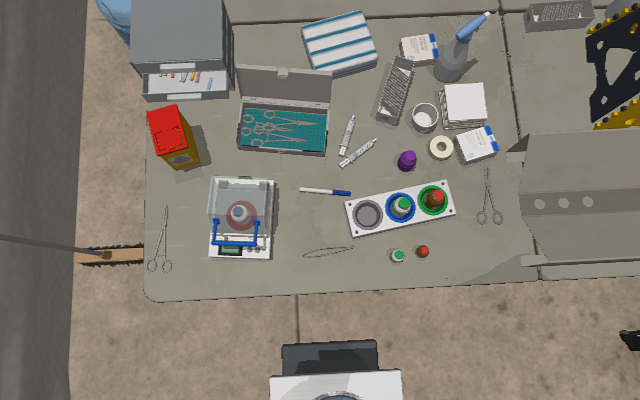

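The warmer (top ~240,215) has the red socket holding the blue vial. The rack has grey spare (367,214, empty), blue socket with a green-capped vial (400,206) and green socket with a red-capped vial (433,199).

Candidates in the top view:
- **Red:** (433,199) large, (422,251) small. The large one fits the given size.
- **Green:** (400,206) large, (398,256) small, and (406,160) purple. The large green one fits.
- **Blue:** the only one is under the guard at (240,213).

I'll confirm these in an enlarged crop.

Run:
```python
from h import *
np.set_printoptions(precision=3,suppress=True)
s=cv2.imread('pics/s0.png');t=cv2.imread('pics/t0.png')
R=lambda im,x,y,w,h:cv2.resize(im[y:y+h,x:x+w],(400,300),interpolation=cv2.INTER_CUBIC)
cv2.imwrite('pics/c0.png',np.vstack([np.hstack([R(s,185,200,110,82),R(t,190,165,110,82)]),np.hstack([R(s,328,160,120,90),R(t,340,150,140,105)])]))
def comps(cam,im,lo,hi,box,z):
    hsv=cv2.cvtColor(im,cv2.COLOR_BGR2HSV);m=cv2.inRange(hsv,lo,hi);mm=np.zeros_like(m);x0,y0,x1,y1=box;mm[y0:y1,x0:x1]=m[y0:y1,x0:x1]
    n,l,st,c=cv2.connectedComponentsWithStats(mm)
    for i in range(1,n):
        if st[i,4]>15: print(cam,st[i].tolist(),c[i],onz(cam,c[i],z)[:2])
for nm,lo,hi,z in[('green',(45,90,40),(85,255,255),.092),('blue',(100,120,50),(125,255,255),.092),('red',(0,130,60),(9,255,255),.092)]:
    print(nm);comps('top',t,lo,hi,(190,150,470,270),z);comps('scene',s,lo,hi,(185,150,450,300),z)
```

```text
green
top [418, 185, 30, 30, 378] [431.27  200.921] [ 0.54  -0.251]
top [399, 197, 12, 11, 99] [404.202 202.263] [ 0.54  -0.186]
top [395, 250, 8, 9, 54] [398.704 254.13 ] [ 0.417 -0.162]
scene [380, 183, 10, 6, 49] [384.612 185.265] [ 0.54  -0.183]
scene [391, 188, 27, 14, 120] [404.25 196.15] [ 0.475 -0.19 ]
scene [375, 199, 16, 5, 24] [382.125 201.917] [ 0.48  -0.128]
scene [406, 219, 9, 6, 36] [409.722 221.333] [ 0.386 -0.13 ]
blue
top [333, 190, 17, 6, 78] [340.872 192.603] [ 0.572 -0.036]
top [385, 193, 31, 30, 388] [399.425 207.848] [ 0.527 -0.173]
top [212, 218, 48, 29, 374] [234.476 236.163] [0.48  0.221]
scene [368, 199, 30, 15, 138] [382.087 206.486] [ 0.464 -0.116]
scene [317, 216, 15, 7, 68] [324.074 219.221] [0.486 0.026]
scene [206, 226, 63, 32, 495] [238.093 244.307] [0.495 0.218]
red
top [434, 190, 10, 10, 80] [438.35  194.625] [ 0.555 -0.27 ]
top [421, 247, 8, 7, 38] [424.605 249.632] [ 0.424 -0.224]
scene [403, 173, 8, 4, 29] [406.414 174.552] [ 0.557 -0.269]
scene [425, 213, 6, 3, 17] [427.353 214.059] [ 0.388 -0.183]
scene [228, 260, 22, 7, 46] [239.239 263.609] [0.439 0.237]
```

View pics/c0.png

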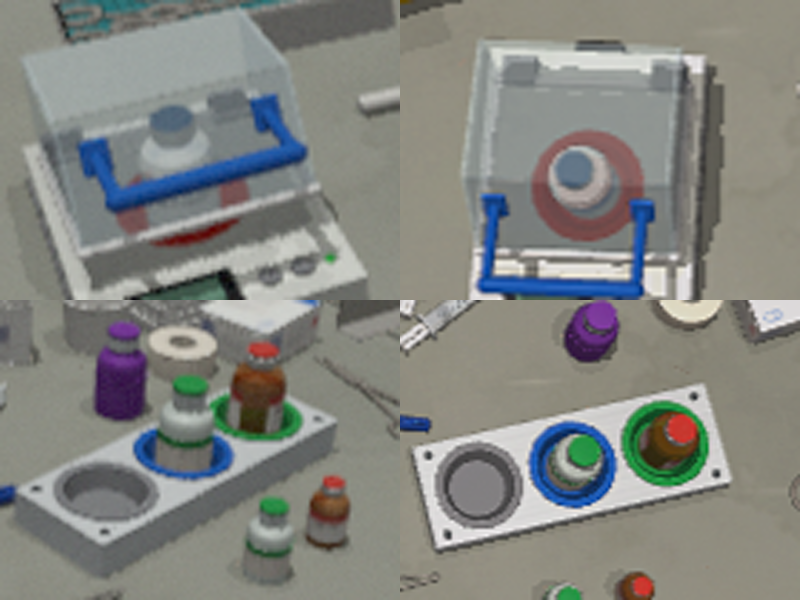

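The enlarged crop confirms it: the large amber red-capped vial is in the green socket, the large green-capped one in the blue socket, and the blue-capped one under the guard in the red socket. The small pair and the purple one are decoys. The guard handle ends are at about (214,243) and (256,243) in the top view, and (217,255) and (268,242) in the scene view.

Run:
```python
from h import *
np.set_printoptions(precision=4,suppress=True)
def tri(a,b):
    A=[];B=[]
    for c,p in(('top',a),('scene',b)):
        o,d=ray(c,p);d/=np.linalg.norm(d);M=np.eye(3)-np.outer(d,d);A.append(M);B.append(M@o)
    x=np.linalg.lstsq(np.vstack(A),np.hstack(B),rcond=None)[0]
    return x,proj('top',x)-a,proj('scene',x)-b
L=tri((213.9,242.9),(216.6,254.6));R=tri((256.,243.4),(268.3,241.8))
print(L,R)
H=(L[0]+R[0])/2;y=L[0]-R[0];print('H',H,np.linalg.norm(y),'yaw',np.arctan2(-y[0],y[1]))
th=np.arcsin((H[2]-.036)/.166)-.2742;print('theta',th)
yaw=np.arctan2(-y[0],y[1]);x=np.array([np.cos(yaw),np.sin(yaw)])
hinge=H[:2]+x*.166*np.cos(th+.2742);print('hinge',hinge,'well',hinge-.072*x)
print('redrim',onz('top',(241.4,215.5),.033),'bluecap',onz('top',(237.6,210.9),.092),onz('scene',(232.3,233.3),.092))
for n,p in(('g',(433.5,200)),('b',(400.2,207.75)),('s',(367.3,214.4))):print(n,onz('top',p,.033))
print(onz('top',(367.3,214.4),.033))
for z in(.1,.2,.3):
  for q in([1,0,0,0],[.7071,.7071,0,0]): print(z,q,inverse_kinematics([H[0],H[1],z],q))
```

```text
(array([0.4654, 0.2679, 0.1071]), array([-0.632 , -0.2518]), array([0.8634, 0.1033])) (array([0.4587, 0.1694, 0.1036]), array([0.081 , 0.0411]), array([-0.1085, -0.0134]))
H [0.4621 0.2186 0.1053] 0.09886012522147657 yaw -0.06793851008209972
theta 0.15675770207020434
hinge [0.6125 0.2084] well [0.5407 0.2133]
redrim [0.5398 0.213  0.033 ] bluecap [0.5404 0.2127 0.092 ] [0.5364 0.2147 0.092 ]
g [ 0.5538 -0.2721  0.033 ]
b [ 0.5384 -0.1862  0.033 ]
s [ 0.5259 -0.1022  0.033 ]
[ 0.5259 -0.1022  0.033 ]
0.1 [1, 0, 0, 0] [ 0.173   0.4467 -0.8052  2.014   0.426   0.8537 -2.4412]
0.1 [0.7071, 0.7071, 0, 0] [ 0.3035  0.5183 -0.973   2.0092  0.5498  0.9005 -0.9662]
0.2 [1, 0, 0, 0] [ 0.3113  0.3095 -0.9446  1.9414  0.2913  1.034  -2.3329]
0.2 [0.7071, 0.7071, 0, 0] [ 0.4028  0.3552 -1.0634  1.9385  0.3573  1.0533 -0.8154]
0.3 [1, 0, 0, 0] [ 0.4546  0.2016 -1.0722  1.8295  0.1883  1.2205 -2.2451]
0.3 [0.7071, 0.7071, 0, 0] [ 0.6058  0.2856 -1.2809  1.8257  0.2889  1.2452 -0.7584]
```

```bash
cat >> h.py <<'E'
from scipy.spatial.transform import Rotation as Rn
np.set_printoptions(precision=3,suppress=True)
YAW=-.068; HX=np.array([np.cos(YAW),np.sin(YAW)]); HINGE=np.array([.6125,.2085])
WELL=HINGE-.072*HX
SP,BL,GR=np.array([.526,-.103]),np.array([.5398,-.1862]),np.array([.5545,-.270])
def quat(a): # tool down, closing line at angle a
    y=np.array([np.cos(a),np.sin(a),0]);z=np.array([0,0,-1.]);return Rn.from_matrix(np.c_[np.cross(y,z),y,z]).as_quat()
def best(p,a):
    c=[]
    for k in(0,np.pi):
        q=inverse_kinematics(list(p),list(quat(a+k)))
        if q is not None: c.append((np.abs(np.array(q)-read_qpos()).max()+.8*(abs(q[6])>2.4),k))
    return quat(a+min(c)[1])
def ptp(p,a): move_ptp(list(p),list(best(p,a)))
def line(p,v=.2): movel([float(x) for x in p],None,v)
def handle(th):
    f=th+.2742;h=HINGE-HX*.166*np.cos(f);return np.r_[h,.036+.166*np.sin(f)]
def stat(m=''): print(m,'t',round(read_time_s(),1),'p',np.array(read_eef_pos()),'F',np.array(read_ft_force()),'gap',round(read_finger_gap(),4),'g',round(read_grasp_force(),1))
E
python3 - <<'E'
from h import *
h=handle(.157);print(h);stat()
move_gripper(.045,30)
ptp(np.r_[h[:2],.22],YAW);stat('above');print(np.array(read_qpos()))
line(h,.12);stat('at');move_gripper(0,30);stat('grip')
snap('scene','s1.png')
E
```

```text
[0.462 0.219 0.105]
 t 1.0 p [ 0.241 -0.604  0.25 ] F [-0.621 -0.618 -0.017] gap 0.0853 g 0.0
above t 4.5 p [0.463 0.218 0.22 ] F [ 0.714  0.68  -0.504] gap 0.0449 g 0.0
[ 0.432  0.331 -1.089  1.919  0.331  1.088 -0.862]
at t 5.6 p [0.463 0.219 0.106] F [-0.126 -0.507  0.144] gap 0.0448 g 0.0
grip t 6.0 p [0.464 0.219 0.106] F [ 4.687  0.15  -1.314] gap 0.0111 g 29.1
```

View pics/s1.png

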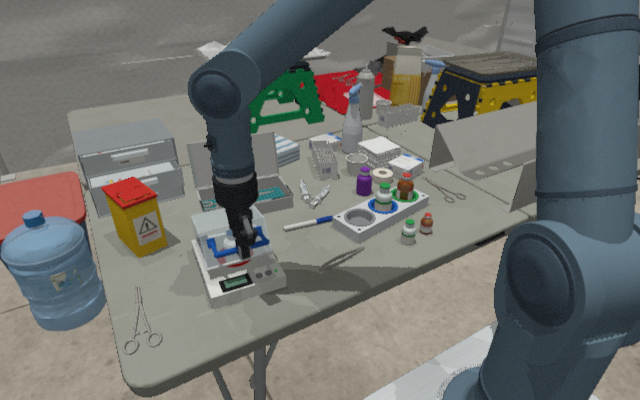

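The fingers hold the handle bar (gap 11 mm) at about (240,243). Next I'll swing the guard open, watching the force.

Run:
```python
from h import *
for th in np.linspace(.157,1.64,11)[1:]:
    line(handle(th),.12); F=np.array(read_ft_force());print(round(th,2),F,round(read_finger_gap(),4),np.array(read_qpos())[[2,6]])
    if np.linalg.norm(F)>35: print('stop');break
stat();snap('scene','s2.png')
```

```text
0.31 [ 4.919  0.988 -1.083] 0.0107 [-0.973 -0.976]
0.45 [ 1.987  0.143 -1.171] 0.011 [-0.983 -0.944]
0.6 [-4.309 -2.125  3.597] 0.0108 [-0.986 -0.916]
0.75 [-7.585 -4.578 11.364] 0.0108 [-0.982 -0.892]
0.9 [-5.216 -6.051 12.876] 0.0107 [-0.971 -0.871]
1.05 [-2.581 -6.276  8.57 ] 0.0108 [-0.956 -0.852]
1.2 [-0.821 -5.754  6.127] 0.0108 [-0.938 -0.836]
1.34 [ 0.192 -7.218  5.504] 0.011 [-0.92  -0.819]
1.49 [-0.356 -6.008  3.954] 0.011 [-0.9   -0.804]
1.64 [ 0.225 -6.89   0.532] 0.011 [-0.88  -0.789]
 t 9.6 p [0.67  0.2   0.191] F [ 0.225 -6.89   0.532] gap 0.011 g 32.3
```

Run:
```python
from h import *
move_gripper(.04,30); p=read_eef_pos(); line([p[0],p[1],.27],.2)
ptp([.48,.03,.27],YAW+np.pi/2);move_gripper(.07);stat()
a=snap('scene');b=snap('top')
cv2.imwrite('pics/c2.png',np.hstack([cv2.resize(a[150:300,150:350],(400,300)),cv2.resize(b[150:270,180:340],(400,300))])[:,:,::-1])
for c in('scene','top'):
    for n,z in(('blue_vial',.015),('red_socket',.012)):print(c,n,[(np.round(r['at']),round(r['confidence'],2),onz(c,r['at'],z)[:2]) for r in tip_of(c,n)[:2]])
```

```text
t 12.0 p [0.48  0.031 0.27 ] F [-0.216  0.243  0.219] gap 0.07 g 0.0
scene blue_vial [(array([237., 262.]), 0.67, array([0.537, 0.213]))]
scene red_socket [(array([235., 262.]), 0.85, array([0.543, 0.215]))]
top blue_vial [(array([240., 215.]), 0.71, array([0.544, 0.219]))]
top red_socket [(array([244., 216.]), 0.59, array([0.543, 0.211]))]
```

View pics/c2.png

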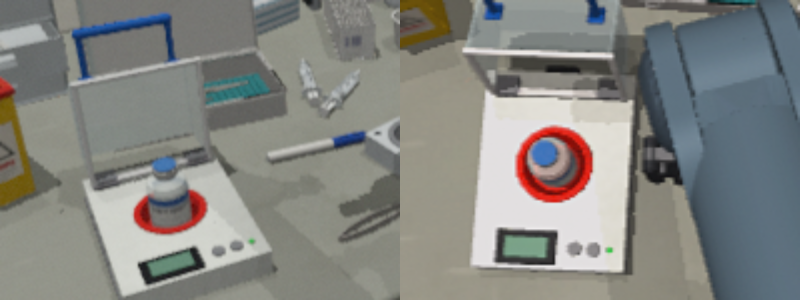

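The guard stands open and the blue vial sits in the red socket, at scene (237,262) and top (240,215). I'll move the blue vial to the spare socket.

```bash
cat >> h.py <<'E'
RA=.172
def pick(xy,a,z=.06,op=.066):
    move_gripper(op,30); ptp(np.r_[xy,.22],a); line(np.r_[xy,z],.2); move_gripper(.02,30); stat('grip')
    line(np.r_[xy,.22],.2); stat('lift')
def place(xy,a,z=.062):
    ptp(np.r_[xy,.22],a); line(np.r_[xy,z+.03],.2); line(np.r_[xy,z],.06); stat('down')
    move_gripper(.066,30); line(np.r_[xy,.22],.2); stat('done')
E
python3 - <<'E'
from h import *
pick([.541,.2135],YAW+np.pi/2)
if read_finger_gap()>.036: place(SP,RA)
b=snap('top');print([(r['at'],round(r['confidence'],2)) for r in tip_of('top','blue_vial')[:2]])
ptp([.48,.03,.25],RA);a=snap('scene');b=snap('top')
cv2.imwrite('pics/c3.png',np.hstack([cv2.resize(a[150:270,310:470],(400,300)),cv2.resize(b[150:270,320:480],(400,300))])[:,:,::-1])
E
```

```text
grip t 14.6 p [0.542 0.214 0.062] F [ 1.441 -1.543  5.867] gap 0.0427 g 30.7
lift t 15.6 p [0.54  0.213 0.218] F [ 0.57  -0.214 -0.538] gap 0.042 g 30.4
down t 18.2 p [ 0.525 -0.103  0.062] F [-1.984  1.563  3.903] gap 0.042 g 31.0
done t 19.5 p [ 0.525 -0.103  0.219] F [-0.485 -0.284 -0.407] gap 0.066 g 0.0
[([368.0, 217.3], 0.76)]
```

View pics/c3.png

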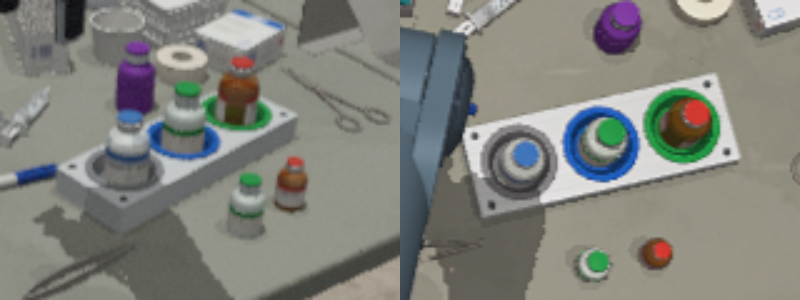

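The blue vial is seated upright in the spare socket (top about 369,213). Next, red goes to the warmer and green to the green socket.

Run:
```python
from h import *
pick([.555,-.270],RA)
assert read_finger_gap()>.036
place(WELL,YAW+np.pi/2)
ptp([.48,.03,.25],RA);a=snap('scene');b=snap('top')
cv2.imwrite('pics/c4.png',np.hstack([cv2.resize(a[150:300,180:480],(400,200)),cv2.resize(b[150:270,200:480],(400,171)).__class__(0) if 0 else cv2.resize(b[140:280,200:480],(400,200))])[:,:,::-1])
```

```text
grip t 23.9 p [ 0.556 -0.271  0.062] F [-0.135  0.556  6.216] gap 0.0423 g 30.6
lift t 24.9 p [ 0.554 -0.269  0.218] F [ 0.025 -0.325 -0.182] gap 0.0425 g 30.4
down t 28.1 p [0.54  0.214 0.062] F [-2.361  1.015  2.796] gap 0.0425 g 31.0
done t 29.4 p [0.54  0.213 0.219] F [-0.783  0.968 -0.028] gap 0.0664 g 0.0
```

View pics/c4.png

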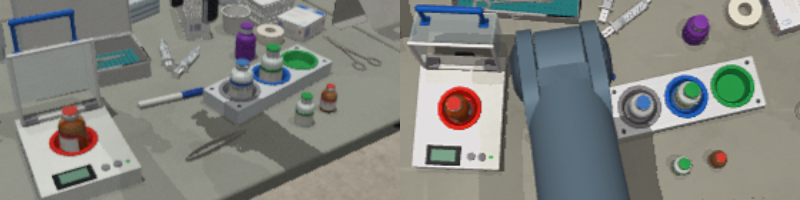

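Red is upright in the warmer's red socket, and the green socket (top about 457,200) is now empty. Green goes next, gripped lower because its body is shorter, then blue.

Run:
```python
from h import *
pick([.540,-.1855],RA,z=.054)
assert read_finger_gap()>.036
place(GR,RA,z=.056)
b=snap('top')
pick(SP,RA)
assert read_finger_gap()>.036
place(BL,RA)
ptp([.48,.05,.27],YAW);a=snap('scene');b=snap('top')
cv2.imwrite('pics/c5.png',np.hstack([cv2.resize(a[150:300,180:480],(400,200)),cv2.resize(b[140:280,200:480],(400,200))])[:,:,::-1])
```

```text
grip t 33.5 p [ 0.541 -0.186  0.056] F [-1.124  0.466  6.368] gap 0.0425 g 30.7
lift t 34.5 p [ 0.539 -0.185  0.219] F [-0.434  0.364 -1.43 ] gap 0.0422 g 30.5
down t 36.4 p [ 0.554 -0.27   0.056] F [-0.639  1.206  2.535] gap 0.0422 g 31.0
done t 37.7 p [ 0.554 -0.269  0.219] F [0.217 0.862 0.317] gap 0.0662 g 0.0
grip t 40.0 p [ 0.527 -0.103  0.062] F [-0.836 -0.48   6.306] gap 0.0423 g 30.7
lift t 40.9 p [ 0.525 -0.102  0.219] F [-0.621  0.357 -0.136] gap 0.0422 g 30.5
down t 42.8 p [ 0.539 -0.186  0.061] F [ 0.786  0.138 -0.75 ] gap 0.0424 g 30.6
done t 44.1 p [ 0.539 -0.186  0.219] F [ 0.927  0.486 -0.53 ] gap 0.0661 g 0.0
```

View pics/c5.png

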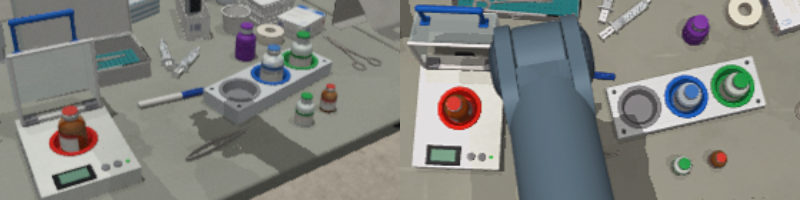

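All three vials are in their matching sockets. Now I'll close the guard.

Run:
```python
from h import *
move_gripper(.04,30); h=handle(1.64)
ptp(np.r_[h[:2],.27],YAW); line(h,.15); move_gripper(0,30); stat('grip')
assert read_finger_gap()>.006
for th in np.r_[np.linspace(1.64,0.1,11)[1:],.06,.03,0,-.02,-.04]:
    line(handle(th),.12 if th>.08 else .05); F=np.array(read_ft_force());print(round(th,2),F,round(read_finger_gap(),4))
    if (th<.1 and F[2]>15) or np.linalg.norm(F)>35: print('stop');break
stat();snap('scene','s6.png')
```

```text
grip t 47.5 p [0.669 0.205 0.194] F [ 0.437 -0.369  4.169] gap 0.0109 g 29.4
1.49 [0.965 0.07  6.846] 0.0109
1.33 [0.795 2.005 4.576] 0.0111
1.18 [-0.998  2.306  7.467] 0.0107
1.02 [-1.14   5.568  3.222] 0.0107
0.87 [-1.614  4.956  1.985] 0.0108
0.72 [ 0.089  5.965 -0.602] 0.0107
0.56 [ 1.996  7.521 -0.925] 0.0108
0.41 [ 2.917  6.647 -4.045] 0.011
0.25 [ 4.348  7.951 -2.34 ] 0.0106
0.1 [ 3.547  7.447 -2.092] 0.0109
0.06 [ 3.357  8.244 -1.859] 0.0108
0.03 [ 4.468  6.925 -2.142] 0.0111
0.0 [3.382 7.3   0.57 ] 0.0106
-0.02 [-3.316  6.568 18.541] 0.0109
stop
 t 52.2 p [0.455 0.222 0.081] F [-3.316  6.568 18.541] gap 0.0109 g 32.3
```

The stop was reached at z = 0.081, the shut height. I'll release, press once from above with closed fingers to be sure, back off and check.

Run:
```python
from h import *
move_gripper(.04,30); p=np.array(read_eef_pos()); line([p[0],p[1],.15],.15); move_gripper(0,30)
z=.115; f0=read_ft_force()[2]
while z>.098:
    line([p[0],p[1],z],.05)
    F=read_ft_force()[2]-f0
    if F>10: break
    z-=.002
print('press',z,F); line([p[0],p[1],.25],.2); ptp([.45,-.03,.3],YAW); stat()
a=snap('scene');b=snap('top')
cv2.imwrite('pics/c7.png',np.vstack([np.hstack([cv2.resize(a[195:285,180:300],(400,300)),cv2.resize(b[165:255,190:310],(400,300))]),np.hstack([cv2.resize(a[150:270,310:470],(400,300)),cv2.resize(b[150:270,320:480],(400,300))])])[:,:,::-1])
for c in('top','scene'):print(c,proj(c,handle(0)),[(r['at'],r['confidence']) for r in tip_of(c,'guard_handle')[:2]],proj(c,handle(.05)))
```

```text
press 0.103 18.786362702588
 t 58.0 p [ 0.449 -0.029  0.299] F [ 0.335  0.408 -0.689] gap 0.0004 g 0.0
top [236.252 248.076] [([232.9, 250.6], 0.72), ([432.2, 201.6], 0.23)] [235.733 246.668]
scene [246.122 260.843] [([243.4, 260.2], 0.86)] [245.34  256.864]
```

View pics/c7.png

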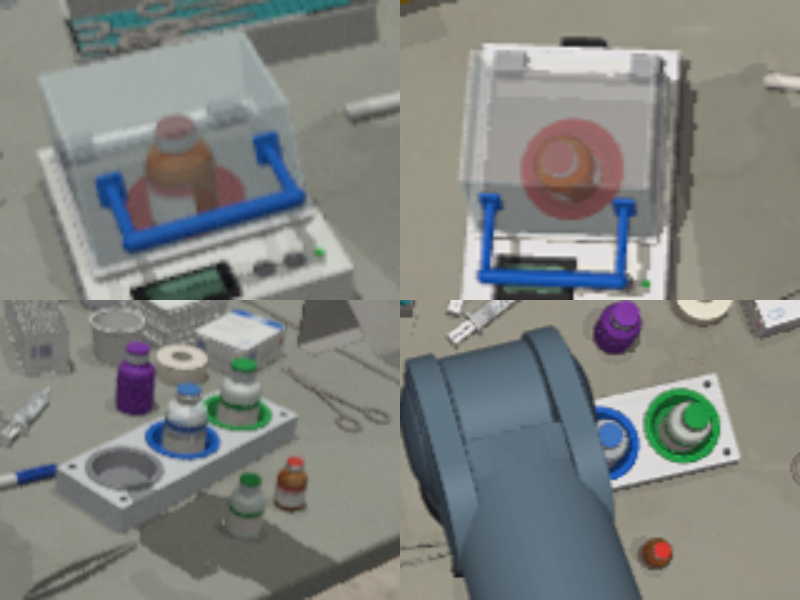

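The guard is flush shut, with the handle at scene about (244,260), which matches a shut angle of 0. Red is in the warmer, and blue and green are in their own sockets. The arm is clear of everything.

```bash
python3 -c "
from bench import *
print(sign_off())"
```

```text
the job is handed in; nothing more can be done
None
```

Job handed in at about 58 s of the 120 s allowed: the last pictures show all three vials upright in the sockets of their cap colours and the guard fully closed; sign-off returned no verdict.

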